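# Latch the test fixture and switch its supply on at the lever-lock toggle

### The arm

A 6-joint arm with a two-finger parallel gripper is mounted at the origin on the work surface. World frame = base frame: x ahead of the robot, y to its left, z up, the work surface at z = 0. Lengths are in mm, angles in rad, forces in N, time in s.
With the tool pointing down it reaches from about 325 to 750 mm from the base axis. Payload 7.6 kg.
Tool frame: the origin (TCP) lies on the centre line of the jaws, within the pads' length; the fingertips stand 22 mm ahead of it and the grasp point (between the pads) lies 3 mm ahead of it; z points along the fingers, y is the line along which they close (so a half turn about z gives the same grasp; the last joint's range is limited). The gripper opens to 85 mm and grips with 20 to 120 N. Pads are 22 mm wide; open, the fingers measure 114 mm over their backs; the gripper's body (76 mm by 85 mm) begins 54 mm behind the grasp point. The pads swing forward as they close: fully open they stand 13 mm farther back than shut.
Start: joints at [1.082, 0.052, 1.401, -0, 1.689, -0.07], TCP at [213.486, 479.657, 217.523] pointing down, gripper open.
Joint ranges: [-2.9, 2.9], [-0.91, 2.17], [0.12, 2.37], [-1.06, 4.2], [0.26, 2.73], [-2.93, 2.93]. Speed limits (rad/s): [2.57, 2.57, 3.01, 3.14, 3.14, 3.14].

### API

Orientations are given as a 3x3 rotation matrix whose columns are the frame's x, y, z axes.
In Python, from station import * gives the robot as it stands. The module is installed in compiled form; this text tells all that it offers.
- The arm moves only by the tool carry_out, never from a script. Its argument "rows" is a list of rows, each an object with "slide": the shift along the world's x, y, z in units of 0.6 m (1.0 is 0.6 m), a list of three; "rotation": the turn, a rotation vector about the world's x, y, z in units of 180 degrees (1.0 is 180 degrees), a list of three; "claw": the opening, from -1 (shut) to 1 (fully open). In form: [{"slide": [tx, ty, tz], "rotation": [wx, wy, wz], "claw": claw}, ...]. A call has 1 to 12 rows; each row shifts and turns the commanded pose from where the row before left it; what a row does not reach is not made up. A row lasts 1/10 s, in which the tool goes at most 50 mm and 8.59 degrees, less where a joint would pass 70% of its speed; a pose out of reach is approached as far as the arm can. A call with a number of a shift or a turn outside -1 to 1 is refused whole. A call with a gripper value outside its range is refused whole. The fingers move at their own pace and stop on an object; "squeeze" is the grip in N (left out, the last holds). Time passes only in rows, so rows that do not move let the fingers close. It gives the time, the measured TCP pose, the force, the opening and the grip force at its end, in the units of the state.
- get_state(): the state, without advancing time (a new reading comes with each control period).
- grab_frame(name): name is "scene" or "top"; returns the picture (400x640x3 uint8, red, green, blue); there is no depth.
- camera_model(name): a dict with "mtx" (3x3 intrinsics, pixels), "xyz" and "attitude" of the camera in the world. Camera axes: x right, y down, z forward; pixel columns grow to the right and rows downward; lengths in mm; the calibration is good to about 2 mm. A picture is of the moment at which its call begins. camera_model takes no time and is no camera call.
- close_job(): hands the job in; it is judged then, once.
The state is a dict: "time_s": time; "joint_positions": joint angles; "qvel": joint speeds; "effort": joint torques, N m; "tool_pos": TCP position; "eef_rot": TCP orientation; "wrist_force": force on the tool from outside, world axes, zero at the start; "moment": the same for the moment, N m; "finger_gap": finger opening in mm; "finger_force": force on a finger pad.
Only numpy, scipy, OpenCV 4.12 (cv2) and the standard library are available. Lean on these libraries where they do the work, as an engineer would, in place of code of your own. Each camera call takes 0.05 s, during which the arm holds its last target. There are 200 camera calls.

### The job

Get the keypad terminal in the test fixture under power: press the fixture's sprung hold-down frame down until its latch catches and keeps it down by itself, and only then switch the supply box on, by lifting the toggle's red locking collar, throwing the lever over to the green ON side and letting the collar drop home so that the lever is locked there. Leave the other things on the bench where they are.

Things in the scene. Friction and masses are not known exactly. Their poses are not given: they have to be found in the camera images.
- fixture: Test fixture, fixed to the bench: grey base 250 x 210 mm, 50 mm high, a blue keypad terminal 180 x 100 mm in its nest, an aluminium hold-down frame hinged over it, a latch hook at the front. Origin under its middle, -x to its front. The hook (steel, orange tab) stands in front of the middle of the press bar, 2 mm lower than the latched bar; it tips 10 mm forward by itself as the frame passes.
- frame_press (a point): Middle of the top face of the black rubber press bar (100 mm along y, 30 mm along x) on the frame's front cross-bar. Moves with the frame: z is the normal of the bar's top face, y runs along the bar, -x to the fixture's front. 122 mm above the bench when latched, about 200 mm at the start. The latch hook is 20 to 52 mm in front of this point.
- frame_hinge (a point): Mid-point of the frame's hinge line at the rear of the fixture, 100 mm above the bench; fixed to the fixture. x points from the fixture's front to its rear, y along the hinge line, z up. With the frame level the middle of the press bar's top lies 215 mm in front (-x) of this point and 22 mm above it.
- frame (a joint): Angle of the hold-down frame, rad: 0 level and latched, grows as the front rises, 0.37 to 0.41 at the start. Springs push it up: at the press bar 6 N half-way, 11 N at the bottom, up to 14 N as the hook gives way (0.07 to 0.02). The hook snaps over at about -0.003 (1 mm below level) and then holds the frame at 0; the stop is at -0.035 (7 mm below level). Let go sooner, it springs up.
- supply: Beige supply switch box, 160 x 120 mm, 85 mm high, fixed to the bench, with the lever-lock toggle on top: steel lever, red collar, knob. Origin under its middle; x points to the ON side, where the top carries a green lamp; the red lamp is on the OFF side (-x). Steel gate cheeks stand on its top around the lever, within 15 mm of the lever's plane on either side, up to 40 mm from the pivot.
- toggle_pivot (a point): Pivot of the toggle lever, over the middle of the supply box, 80 mm above the bench, fixed to the box. z up, y along the pivot's axis, x to the ON (green) side. The lever leans 0.22 rad (13 degrees) from upright towards -x when OFF and as far towards +x when ON.
- collar_grip (a point): Centre of the red collar's ball-shaped grip (34 mm across), on the lever's axis, 66 mm from the pivot with the collar down. z up along the lever, y along the pivot's axis. A 21 mm neck tops it to 20 mm above; the 20 mm black knob ends 46 mm above. Pinch it from above on its two y sides, best in line with the lever and leaning with it as it swings; held upright, it turns in the grip and lags.
- lever (a joint): Angle of the lever, rad: 0 OFF (leaning to -x of the box), 0.44 ON. With the collar down a cross key sits in a notch of the gate and locks the lever, with about 0.015 of play. With the collar up it swings lightly (under 1 N at the collar).
- collar (a joint): Lift of the collar along the lever, m: 0 down (locked), 0.014 upper stop. Its key clears the gate from 0.007 up. Spring and weight pull it down: 3 N at 0, 4.5 N at the top. Let go with the lever within about 0.08 rad of OFF or ON, it drops into that notch and draws the lever home; let go nearer the middle, it stays up on the gate's ridge.
- cup: white foam drinking cup, 84 mm across, 100 mm tall; bystander, stands loose; origin at the centre of its underside
- radio_a: yellow 85 x 70 x 34 mm radio module with a black top and a stub antenna, 96 mm tall in all; bystander, stands loose; origin at the centre of its underside
- radio_b: a like yellow radio module, 116 mm tall with its antenna; bystander, stands loose; origin at the centre of its underside
- carton_a: brown cardboard carton 110 x 80 x 70 mm; bystander, stands loose; origin at the centre of its underside
- carton_b: brown cardboard carton 90 x 90 x 60 mm; bystander, stands loose; origin at the centre of its underside
- meter: yellow hand multimeter lying face up, 165 x 80 x 45 mm; bystander, stands loose; origin at the centre of its underside

How it is judged (in metres and radians):
On the way, in this order (a step that is already met when the one before it is completed fails the run):
1. the hold-down frame is down at its latched place (below 0.03 rad) for 0.2 s (value of joint frame below 0.03 rad), for 0.2 s.
2. the collar is lifted at least 5 mm while the lever is still at OFF and the frame stays down (value of joint collar above 0.005 m and value of joint lever below 0.1 rad and value of joint frame below 0.03 rad), for 0.02 s.
At the end, for the whole second after the job is handed in: The hold-down frame is held down by its latch (within 0.03 rad of level), the lever is at ON (above 0.40 rad), the collar is down in the ON notch (lifted less than 3 mm), and all is at rest (value of joint frame below 0.03 rad and velocity of joint frame between -0.1 and 0.1 rad/s and value of joint lever above 0.4 rad and velocity of joint lever between -0.1 and 0.1 rad/s and value of joint collar below 0.003 m and velocity of joint collar between -0.02 and 0.02 m/s); the robot touches nothing.
It fails at once if the lever is thrown while the hold-down frame is not down (value of joint lever above 0.22 rad and value of joint frame above 0.1 rad).
It fails at once if a bystander is moved more than 40 mm from where it stood (distance of any of cup, radio_a, radio_b, carton_a, carton_b, meter from where it was at the start of the episode above 0.04 m).
It also fails if it takes over 54 s, if anything falls off the work surface, if the arm or the gripper's body presses on something with over 40 N, if the wrist force passes 120 N, or if a joint passes its speed limit or range.

## Working session

There is one attempt and no reset: what is moved stays moved. The work goes in short steps, Python scripts to look and compute and a tool call to move; the robot and the scene stay as the last step left them, time stands still between calls to the robot, and variables do not carry over. Pictures are saved under pics/ and viewed, at most 10 in all, crops included, and the job is handed in when it is done.

Besides the shell and the picture viewer there is one more tool, called after "Request:" as name([rows], argument=value, ...), one row to a line, values as JSON. carry_out: Moves the arm, as the interface text tells. Shifts and turns lie within -1 to 1; 1 stands for 0.6 m of shift or 180 degrees of turn. Its arguments: {"type":"object","properties":{"rows":{"type":"array","items":{"type":"object","properties":{"slide":{"type":"array","items":{"type":"number","minimum":-1,"maximum":1}},"rotation":{"type":"array","items":{"type":"number","minimum":-1,"maximum":1}},"claw":{"type":"number"}}}},"squeeze":{"type":"number"}},"required":["rows"]}

```bash
mkdir -p pics; python3 - <<'E'
from station import *
import cv2
for n in("scene","top"):
    cv2.imwrite(f"pics/{n}0.png",grab_frame(n)[:,:,::-1]); c=camera_model(n); print(n,c)
s=get_state();print(s)
E
```

```text
scene {'mtx': array([[427.80027937,   0.        , 323.95475115],
       [  0.        , 427.80027937, 204.48326406],
       [  0.        ,   0.        ,   1.        ]]), 'xyz': array([1590.50164323,  -89.94174022, 1151.69604275]), 'attitude': array([[ 0.07852074,  0.687852  , -0.72159138],
       [ 0.99685937, -0.06164632,  0.04971039],
       [-0.01029007, -0.72322843, -0.69053223]])}
top {'mtx': array([[510.50148118,   0.        , 322.93299495],
       [  0.        , 510.50148118, 201.1454288 ],
       [  0.        ,   0.        ,   1.        ]]), 'xyz': array([ 334.9370784 ,   -4.39423283, 1857.44690012]), 'attitude': array([[ 0.01051005, -0.99415388,  0.1074598 ],
       [-0.99992993, -0.01103447, -0.0042867 ],
       [ 0.0054474 , -0.10740722, -0.99420019]])}
{'time_s': 0.1, 'joint_positions': array([ 1.08169099e+00,  5.27588087e-02,  1.40156304e+00,  4.80547421e-06,
        1.68864759e+00, -7.03114624e-02]), 'qvel': array([-0.0005998 , -0.00034068, -0.00395021, -0.00062692, -0.00377071,
        0.00030861]), 'effort': array([ 1.06053241e-03, -3.82579565e+01, -3.60985816e+01, -8.68392999e-05,
        4.67903330e-03, -5.73402872e-05]), 'tool_pos': array([213.34666215, 479.38808337, 216.79488462]), 'eef_rot': array([[-9.13580281e-01,  4.06657898e-01, -6.51072969e-04],
       [ 4.06658406e-01,  9.13579481e-01, -1.21311364e-03],
       [ 1.01484662e-04, -1.37304100e-03, -9.99999052e-01]]), 'wrist_force': array([-0.13561352, -0.25212577,  0.22975517]), 'moment': array([ 0.03107339, -0.02325299,  0.01683362]), 'finger_force': 0.0, 'finger_gap': 85.04069706941075}
```

View pics/scene0.png

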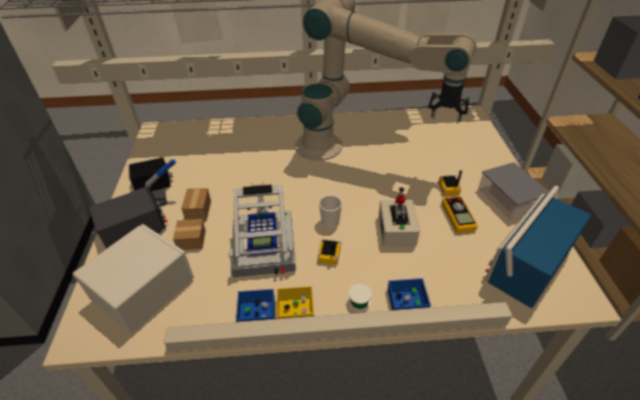

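View pics/top0.png

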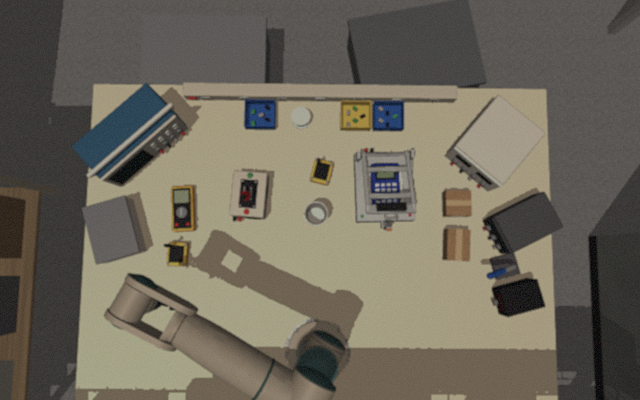

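The fixture is at about (385,187) in the top view, with its hook at (388,225) on the robot's side. The supply box is at about (250,195), with the green lamp near (250,175). I'll enlarge both.

```bash
python3 - <<'E'
import cv2,numpy as np
t=cv2.imread('pics/top0.png');s=cv2.imread('pics/scene0.png')
r=lambda im,x,y,w,h:cv2.resize(im[y:y+h,x:x+w],(400,300),interpolation=cv2.INTER_CUBIC)
cv2.imwrite('pics/c1.png',np.vstack([np.hstack([r(t,335,145,100,75+15)*1,r(t,210,155,80,60+5)]),np.hstack([r(s,220,175,100,100),r(s,365,180,70,70)])]))
E
```

```text
(no output)
```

View pics/c1.png

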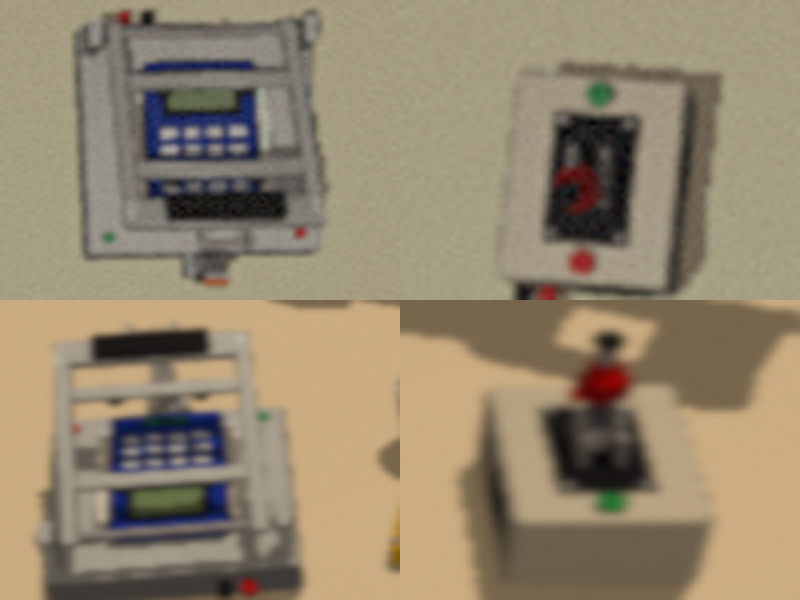

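The crops show the press bar at about (391,207) in the top view and (257,190) in the scene view. On the supply box the green lamp faces away from the robot, and the lever leans toward the red lamp, on the robot's side. Next I'll triangulate these with masks.

```bash
cat > h.py <<'E'
from station import *
import numpy as np, cv2
C={n:camera_model(n) for n in("scene","top")}
def ray(n,p):
    c=C[n];d=np.array(c['attitude'])@np.linalg.inv(c['mtx'])@np.array([p[0],p[1],1.]);return np.array(c['xyz']),d/np.linalg.norm(d)
def plane(n,p,z):
    o,d=ray(n,p);return o+d*(z-o[2])/d[2]
def tri(p,q):
    a,d=ray('scene',p);b,e=ray('top',q)
    t=np.linalg.lstsq(np.c_[d,-e],b-a,rcond=None)[0];u,v=a+d*t[0],b+e*t[1];return (u+v)/2,np.linalg.norm(u-v)
def blob(im,box,f):
    "largest blob of mask f(h,s,v) in box x,y,w,h: centroid, min-area rect, area"
    x,y,w,h=box;k=4
    c=cv2.resize(im[y:y+h,x:x+w],None,fx=k,fy=k,interpolation=cv2.INTER_CUBIC)
    H,S,V=[a.astype(int) for a in cv2.split(cv2.cvtColor(c,cv2.COLOR_BGR2HSV))]
    n,l,st,ce=cv2.connectedComponentsWithStats(f(H,S,V).astype(np.uint8))
    i=1+np.argmax(st[1:,4]);pts=np.argwhere(l==i)[:,::-1].astype(np.float32)
    g=lambda p:(np.asarray(p)+.5)/k-.5+[x,y]
    return g(ce[i]),g(cv2.boxPoints(cv2.minAreaRect(pts))),st[i,4]/k/k
dark=lambda H,S,V:V<60
red=lambda H,S,V:((H<8)|(H>172))&(S>130)&(V>70)
green=lambda H,S,V:(H>45)&(H<90)&(S>110)
E
python3 - <<'E'
from h import *
np.set_printoptions(precision=1,suppress=True)
s=cv2.imread('pics/scene0.png');t=cv2.imread('pics/top0.png')
bs=blob(s,(238,182,38,16),dark);bt=blob(t,(372,200,38,14),dark)
print('bar',bs,bt,tri(bs[0],bt[0]))
for z in(190,200):print('bar top corners',z,[plane('top',p,z) for p in bt[1]],[plane('scene',p,z) for p in bs[1]])
rs=blob(s,(390,185,25,20),red);rt=blob(t,(238,185,20,20),red)
print('collar',rs[0],rs[2],rt[0],rt[2],tri(rs[0],rt[0]))
gs=blob(s,(395,218,16,18),green);gt=blob(t,(242,168,16,14),green);rl=blob(t,(240,207,14,10),red)
print('green',plane('scene',gs[0],86),plane('top',gt[0],86),tri(gs[0],gt[0]),'red',plane('top',rl[0],86))
box=blob(t,(215,160,65,65),lambda H,S,V:(V>165)&(S<60)|((V>150)&(S<45)))
print('box',box[1],[plane('top',p,85) for p in box[1]],box[2])
for nm,p in(('fixgreen',(335+109/4,145+237*.3)),('fixred',(335+300/4,145+232*.3))):print(nm,plane('top',p,50))
print('tab',plane('top',(388.75,229.6),120), 'base corners',[plane('top',(335+u/4,145+v*.3),50) for u,v in((85,258),(320,250),(78,30),(305,22))])
E
```

```text
bar (array([257. , 189.7]), array([[242.9, 187.3],
       [270.4, 184.7],
       [271.1, 192.2],
       [243.6, 194.8]]), np.float64(194.4375)) (array([391.3, 206. ]), array([[375.5, 200.2],
       [405.7, 199.4],
       [405.9, 209.8],
       [375.8, 210.6]]), np.float64(235.25)) (array([ 500.9, -237.6,  196.4]), np.float64(4.466611507365547))
bar top corners 190 [array([ 520.2, -184.5,  190. ]), array([ 523.9, -283.7,  190. ]), array([ 489.5, -284.3,  190. ]), array([ 485.8, -185.4,  190. ])] [array([ 476.4, -289.4,  190. ]), array([ 471.5, -195.7,  190. ]), array([ 510.1, -192.9,  190. ]), array([ 514.6, -284.9,  190. ])]
bar top corners 200 [array([ 519.1, -183.4,  200. ]), array([ 522.8, -282. ,  200. ]), array([ 488.6, -282.6,  200. ]), array([ 484.9, -184.3,  200. ])] [array([ 487.9, -287.3,  200. ]), array([ 483.1, -194.6,  200. ]), array([ 521.3, -191.9,  200. ]), array([ 525.8, -282.8,  200. ])]
collar [400.1 199.1] 70.25 [245.6 194.8] 39.75 (array([537.9, 246.9, 147.9]), np.float64(4.088341984458901))
green [607.6 242.5  86. ] [616.2 246.3  86. ] (array([614.5, 242.7,  93.5]), np.float64(5.059282084073589)) red [487.8 255.5  86. ]
box [[241.2 223.5]
 [274.8 178. ]
 [292.6 191.2]
 [259.  236.7]] [array([445.2, 270.9,  85. ]), array([606.2, 157.6,  85. ]), array([560.4,  94.3,  85. ]), array([400.3, 208. ,  85. ])] 183.125
fixgreen [ 478.4 -152.4   50. ]
fixred [ 485.6 -322.1   50. ]
tab [ 427.8 -237.   120. ] base corners [array([ 455.8, -131.1,   50. ]), array([ 466.6, -339.8,   50. ]), array([ 702.2, -124. ,   50. ]), array([ 713.3, -328.4,   50. ])]
```

The press bar triangulates to about (502,-235,197), against an expected height of 200. The fixture's yaw is about 0.042 and it lies in reach. At level the bar's middle should be near (478,-236,122). I'll move to hover over the bar with the jaws shut.

Request:
carry_out([
  {"slide":[0.03,-0.074,0.01],"rotation":[0,0,0.0122],"claw":-1},
  {"slide":[0.03,-0.074,0.01],"rotation":[0,0,0.0122],"claw":-1},
  {"slide":[0.03,-0.074,0.01],"rotation":[0,0,0.0122],"claw":-1},
  {"slide":[0.03,-0.074,0.01],"rotation":[0,0,0.0122],"claw":-1},
  {"slide":[0.03,-0.074,0.01],"rotation":[0,0,0.0122],"claw":-1},
  {"slide":[0.03,-0.074,0.01],"rotation":[0,0,0.0122],"claw":-1},
  {"slide":[0.03,-0.074,0],"rotation":[0,0,0.0122],"claw":-1},
  {"slide":[0.03,-0.074,0],"rotation":[0,0,0.0122],"claw":-1},
  {"slide":[0.03,-0.074,0],"rotation":[0,0,0.0122],"claw":-1},
  {"slide":[0.03,-0.074,0],"rotation":[0,0,0.0122],"claw":-1},
  {"slide":[0.03,-0.074,0],"rotation":[0,0,0.0122],"claw":-1},
  {"slide":[0.03,-0.074,0],"rotation":[0,0,0.0122],"claw":-1},
], squeeze=30)

```text
time_s: 1.3
tool_pos: [429.7, -55.2, 253.3]
eef_rot: [[-0.999, -0.042, 0.0], [-0.042, 0.999, 0.0], [-0.0, 0.0, -1.0]]
wrist_force: [0.6, 1.5, 0.6]
finger_gap: -0.2
finger_force: 0.0
```

Request:
carry_out([
  {"slide":[0.024,-0.059,0],"rotation":[0,0,0],"claw":-1},
  {"slide":[0.024,-0.059,0],"rotation":[0,0,0],"claw":-1},
  {"slide":[0.024,-0.059,0],"rotation":[0,0,0],"claw":-1},
  {"slide":[0.024,-0.059,0],"rotation":[0,0,0],"claw":-1},
  {"slide":[0.024,-0.059,0],"rotation":[0,0,0],"claw":-1},
  {"slide":[0,0,0],"rotation":[0,0,0],"claw":-1},
])

```text
time_s: 1.9
tool_pos: [501.6, -233.5, 251.2]
eef_rot: [[-0.999, -0.037, -0.003], [-0.037, 0.999, 0.001], [0.003, 0.001, -1.0]]
wrist_force: [-0.4, 0.4, -0.1]
finger_gap: -0.2
finger_force: 0.0
```

```bash
python3 - <<'E'
from h import *
im=grab_frame('scene')[:,:,::-1];cv2.imwrite('pics/s1.png',im)
cv2.imwrite('pics/s1c.png',cv2.resize(im[140:280,190:350],(800,600) if 0 else (640,560),interpolation=cv2.INTER_CUBIC));print(get_state()['tool_pos'])
E
```

```text
[ 501.31302745 -231.60395296  251.76994531]
```

View pics/s1c.png

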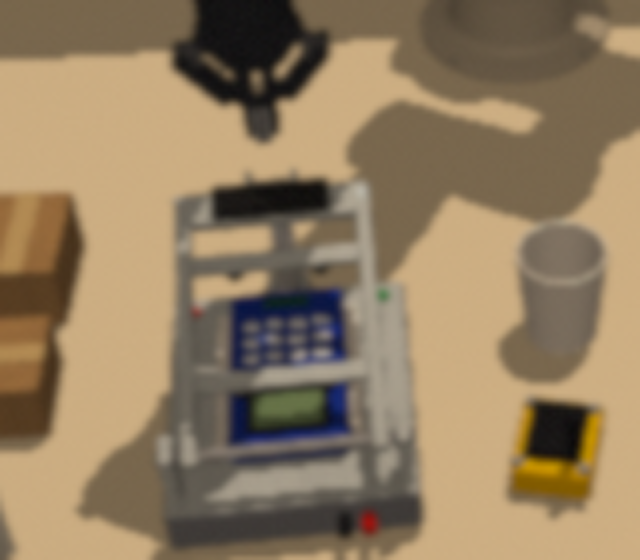

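```bash
python3 - <<'E'
from h import *
c=C['scene']
for P in((501,-232,252),(501,-232,230),(502,-235,200),(490,-235,200)):
    p=c['mtx']@np.array(c['attitude']).T@(np.array(P)-c['xyz']);p=p[:2]/p[2];print(P,p,(p-[190,140])*4)
im=grab_frame('top')[:,:,::-1]
cv2.imwrite('pics/t1c.png',cv2.resize(im[140:240,330:450],(720,600),interpolation=cv2.INTER_CUBIC))
E
```

```text
(501, -232, 252) [257.38806408 176.99764843] [269.55225634 147.99059374]
(501, -232, 230) [258.17086156 182.10108659] [272.68344624 168.40434637]
(502, -235, 200) [258.30446795 189.13699574] [273.21787182 196.54798296]
(490, -235, 200) [258.41898932 186.78374779] [273.67595729 187.13499116]
```

View pics/t1c.png

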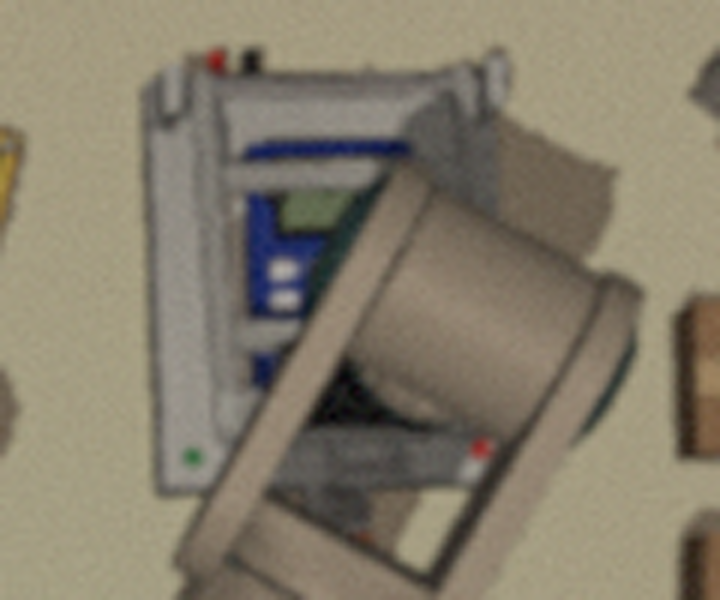

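```bash
python3 - <<'E'
import cv2,numpy as np
a=cv2.imread('pics/scene0.png').astype(int);b=cv2.imread('pics/s1.png').astype(int)
d=abs(a-b).max(2)
print(d[160:192,245:272:2])
E
```

```text
[[172 153 174 170  94 112 171 148 164 180 157  66   6   2]
 [183 178 183 173 113 120 177 178 180 178 123  38   1   2]
 [183 183 181 178 130 133 178 181 181 164  82  15   2   2]
 [179 181 182 180 152 154 180 172 158 129  44   2   2   3]
 [160 163 167 179 171 175 179 135 101  78  17   2   2   2]
 [113 108 123 171 177 179 173  91  43  29   3   3   1   2]
 [ 55  48  66 146 168 164 161  68  12   6   1   2   2   3]
 [ 14  11  29 121 150 145 152  72   6   1   2   3   2   1]
 [  0   2  14 104 139 137 147  83   7   2   3   3   3   3]
 [  2   2  10  96 137 137 144  89   9   2   3   2   3   2]
 [  3   3   9  86 137 139 142  91   9   2   2   2   1   2]
 [  2   2   5  74 137 137 139  87   8   1   2   2   2   2]
 [  3   2   1  58 133 139 133  79   8   2   2   1   3   2]
 [  1   3   0  43 114 134 115  53   4   1   2   2   2   2]
 [  3   3   1  23  75 115  87  23   0   2   1   3   2   2]
 [  2   2   2   6  35  73  51   7   2   2   1   3   2   2]
 [  2   2   3   1   9  26  15   0   2   3   3   3   2   2]
 [  2   3   3   1   0   3   1   1   2   2   3   2   2   2]
 [  2   2   2   2   1   2   2   2   2   3   2   2   2   2]
 [  2   2   2   2   2   3   1   1   2   3   2   2   2   2]
 [  2   3   3   2   2   2   2   3   2   2   2   2   2   3]
 [  2   3   2   1   2   2   2   2   1   3   1   2   1   2]
 [  2   2   2   7   2   2   3   2   3  10   1   2   2   2]
 [  3   3   1  16   5   1   2   3   7  16   2   1   1   1]
 [  2   3   1  21  11   2   4   8  15  18   4   1   1   2]
 [  1   0   1  19  17  10   9  15  15  16   5   2   6   9]
 [  1   1   1  13  17  14  13  13  12  11   8   7  10  21]
 [  1   2   1   6   9  11  13  10  12  11  11   9   9  31]
 [  1   1   0   3   4   8  11   9   8  10  12  11   8  31]
 [  1   2   1   1   0   4  10  11   9  11   9   7  11  26]
 [  1   2   2   2   2   2   8   9  10  10  10   9   9  25]
 [  2   0   0   2   5   4   3   8   6   4   4   1   3  19]]
```

```bash
python3 - <<'E'
from h import *
def pr(n,P):
    c=C[n];p=c['mtx']@np.array(c['attitude']).T@(np.array(P,float)-c['xyz']);return (p[:2]/p[2]).round(1)
y=np.array([.407,.914,0]);P=np.array([213.3,479.4,217])
for k in(-50,-57,50,57):
  for dz in(-22,-9,0):print(k,dz,pr('scene',P+k*y+[0,0,dz]))
print(pr('scene',(0,0,0)),pr('top',(0,0,0)))
im=cv2.imread('pics/scene0.png');cv2.imwrite('pics/s0c.png',cv2.resize(im[80:180,290:490],(800,400),interpolation=cv2.INTER_CUBIC))
print(get_state()['joint_positions'].round(4),get_state()['tool_pos'])
E
```

```text
-50 -22 [430.5 128.3]
-50 -9 [431.  125.6]
-50 0 [431.4 123.6]
-57 -22 [428.7 128. ]
-57 -9 [429.2 125.2]
-57 0 [429.6 123.3]
50 -22 [456.2 132.9]
50 -9 [456.9 130.1]
50 0 [457.4 128.2]
57 -22 [458.1 133.3]
57 -9 [458.7 130.5]
57 0 [459.2 128.5]
[318.8 145.9] [317.8 351.3]
[-4.9800e-01  1.2410e-01  1.2553e+00  3.0000e-04  1.7643e+00 -2.1088e+00] [ 501.26349151 -230.45584481  252.49208704]
```

View pics/s0c.png

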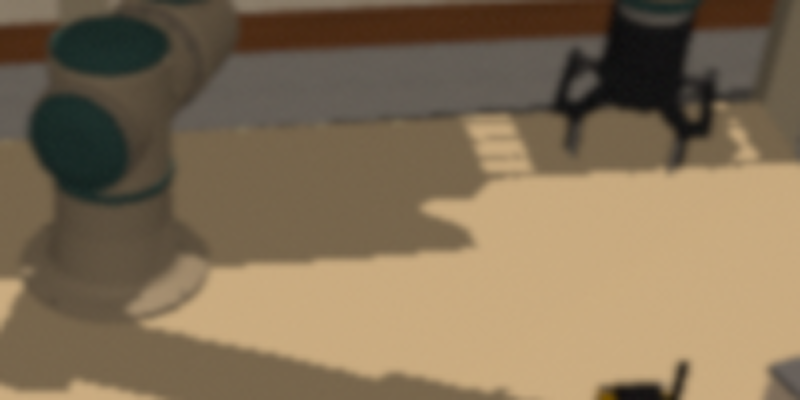

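The fingertip shows at about (255,175) in the scene view, while I predicted (258,182). The tool is either higher or nearer the robot than I reckoned. I'll descend in small steps and let the force show which.

Request:
carry_out([
  {"slide":[0,0,-0.02],"rotation":[0,0,0],"claw":-1},
  {"slide":[0,0,-0.01],"rotation":[0,0,0],"claw":-1},
  {"slide":[0,0,-0.005],"rotation":[0,0,0],"claw":-1},
  {"slide":[0,0,-0.005],"rotation":[0,0,0],"claw":-1},
  {"slide":[0,0,-0.005],"rotation":[0,0,0],"claw":-1},
  {"slide":[0,0,0],"rotation":[0,0,0],"claw":-1},
])

```text
time_s: 2.6
tool_pos: [501.4, -229.9, 226.2]
eef_rot: [[-0.999, -0.041, -0.0], [-0.041, 0.999, 0.0], [0.0, 0.0, -1.0]]
wrist_force: [-0.5, 0.4, -1.0]
finger_gap: 0.1
finger_force: 0.0
```

```bash
python3 - <<'E'
from h import *
for i in range(3):
    im=grab_frame('scene')[:,:,::-1];s=get_state();print(s['tool_pos'],s['wrist_force'])
cv2.imwrite('pics/s2.png',im)
cv2.imwrite('pics/s2c.png',cv2.resize(im[150:230,210:310],(750,600),interpolation=cv2.INTER_CUBIC))
a=cv2.imread('pics/scene0.png').astype(int);d=abs(a-im).max(2)
print(d[166:200,243:272:2])
E
```

```text
[ 501.45193432 -230.0276607   226.50139635] [ 0.61629077 -0.36329927  0.8425633 ]
[ 501.52606086 -230.12437051  226.69461476] [ 0.04859073 -0.33327284  0.27416458]
[ 501.55587335 -230.16286296  226.78780634] [0.28580991 0.20086075 0.96594   ]
[[177 181 174 157 174 170  93 112 169 146 165 180 148  53   2]
 [157 182 181 174 180 174 114 121 177 176 180 179 117  28   1]
 [116 171 185 183 183 176 132 133 179 185 180 159  78  11   1]
 [ 65 139 177 182 182 181 156 158 180 171 157 121  40   2   2]
 [ 24  91 156 161 166 179 178 179 182 135 100  72  14   1   2]
 [  4  45 107 107 119 165 176 175 171  89  42  28   2   2   2]
 [  1  14  51  47  62 137 161 159 158  62  10   5   2   2   2]
 [  2   1  13  11  26 112 144 142 148  57   2   2   2   2   2]
 [  3   2   1   1  12  98 138 136 145  70   5   2   2   3   2]
 [  2   2   2   2  10  91 136 136 144  83   7   1   3   2   2]
 [  2   2   2   3   9  86 136 138 142  88   8   2   2   3   2]
 [  2   3   2   2   6  72 137 138 139  88   8   2   2   2   2]
 [  2   2   2   2   2  55 128 137 131  78   7   1   2   2   2]
 [  2   2   2   2   0  34  98 130 114 
[... 585 characters left out ...]
9  32]
 [ 18   1   1   2   1   1   6   9   5   5   9   8  11   8  26]
 [ 15   3   4   2   1   3   9  11   7   5   7  11   8   8  24]
 [  7   2   1   2   1   6   8   7   6   0   2   2   1   5  20]
 [  2   1   3   5   0   6   3   4   1   1   1   1   0   1  14]
 [  1   1   3   2   1   2   1   1   2   2   1   0   1   2   9]
 [  1   2   1   1   1   1   0   0   0   1   1   2   1  12  26]
 [  1   2   1   2   1   1   1   2   3   4   1   2   4  35  58]
 [  1   2   2   0   2   1   2   6  15  14   4   1  17  59  75]
 [  2   3   2   2   1   2   2   8  20  19   5   3  35  75  83]
 [  2   2   2   1   2   2   1   7  22  21   5   8  54  80  81]
 [  2   2   1   3   3   1   2   5  19  21   9  18  67  81  80]]
```

Request:
carry_out([
  {"slide":[0,0,-0.005],"rotation":[0,0,0],"claw":-1},
  {"slide":[0,0,-0.005],"rotation":[0,0,0],"claw":-1},
  {"slide":[0,0,-0.005],"rotation":[0,0,0],"claw":-1},
  {"slide":[0,0,-0.005],"rotation":[0,0,0],"claw":-1},
  {"slide":[0,0,-0.005],"rotation":[0,0,0],"claw":-1},
  {"slide":[0,0,-0.005],"rotation":[0,0,0],"claw":-1},
  {"slide":[0,0,-0.005],"rotation":[0,0,0],"claw":-1},
  {"slide":[0,0,-0.005],"rotation":[0,0,0],"claw":-1},
])

```text
time_s: 3.55
tool_pos: [501.5, -230.1, 202.3]
eef_rot: [[-0.999, -0.041, -0.0], [-0.041, 0.999, 0.0], [0.0, 0.0, -1.0]]
wrist_force: [-0.2, 0.5, -0.0]
finger_gap: 0.0
finger_force: 0.0
```

```bash
python3 - <<'E'
from h import *
for i in range(2):
    im=grab_frame('scene')[:,:,::-1];s=get_state();print(s['tool_pos'],s['wrist_force'])
cv2.imwrite('pics/s3.png',im)
cv2.imwrite('pics/s3c.png',cv2.resize(im[150:240,210:330],(800,600),interpolation=cv2.INTER_CUBIC))
E
```

```text
[ 501.29699607 -230.06341479  201.68873776] [ 0.03500611 -0.34785157 -0.25883114]
[ 501.31740379 -230.04459511  201.92674062] [-0.30175058  0.42553552  0.75077708]
```

View pics/s3c.png

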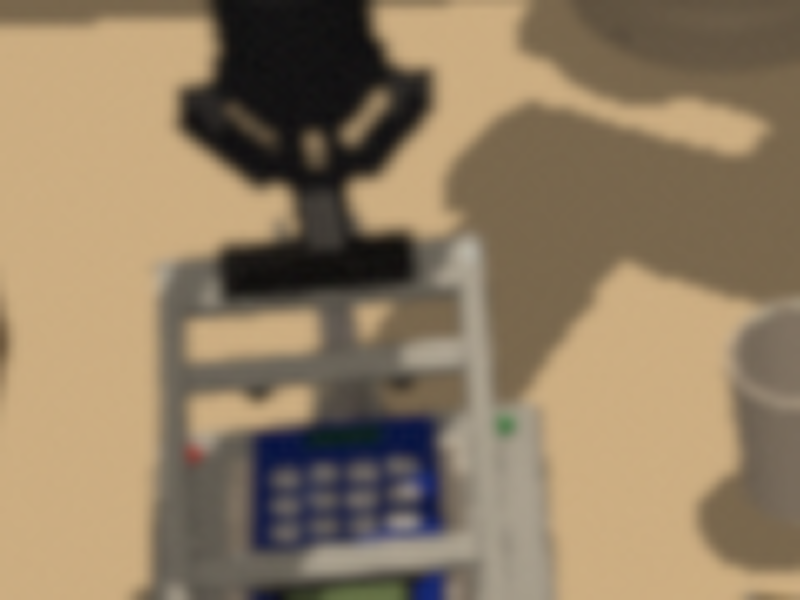

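Request:
carry_out([
  {"slide":[0,0,-0.005],"rotation":[0,0,0],"claw":-1},
  {"slide":[0,0,-0.005],"rotation":[0,0,0],"claw":-1},
  {"slide":[0,0,-0.005],"rotation":[0,0,0],"claw":-1},
  {"slide":[0,0,-0.005],"rotation":[0,0,0],"claw":-1},
  {"slide":[0,0,0],"rotation":[0,0,0],"claw":-1},
])

```text
time_s: 4.15
tool_pos: [501.3, -230.1, 190.0]
eef_rot: [[-0.999, -0.041, -0.001], [-0.041, 0.999, 0.0], [0.001, 0.0, -1.0]]
wrist_force: [-0.2, -0.0, 0.4]
finger_gap: 0.3
finger_force: 0.0
```

```bash
python3 - <<'E'
from h import *
for i in range(2):
    im=grab_frame('scene')[:,:,::-1];s=get_state();print(s['tool_pos'],s['wrist_force'])
cv2.imwrite('pics/s4.png',im)
bs=blob(im,(238,182,38,20),dark);print(bs)
a=cv2.imread('pics/s3.png').astype(int);d=abs(a-im).max(2)
print(d[176:206,243:275:2])
E
```

```text
[ 501.38805349 -230.10906012  190.27285768] [0.72034961 0.48038492 0.50980732]
[ 501.45209791 -230.13638878  190.47466722] [ 0.41351198  0.15467142 -0.40120631]
(array([257.28514426, 189.66167894]), array([[242.15548706, 183.10060978],
       [270.88391113, 180.60248566],
       [271.90548706, 192.35060883],
       [243.17706299, 194.84873295]]), np.float64(203.625))
[[ 87 111  53  19  29  11  23  99  54  18  74  94 114  61   7   1]
 [ 48 108  96  71  88  47  10  73  36  43 122 143 107  33   2   1]
 [ 19  75 113 124 141  88  14  18   8  58 122 133  77  14   1   1]
 [  5  35  88 135 139  99  33  27  31  44  76  77  39   4   0   1]
 [  1  10  47  93  84  64  32  35  33  17  25  25  11   1   1   1]
 [  1   1  16  39  26  19  16  20  20   5   4   3   2   1   1   1]
 [  1   0   3  10   1   1   8   5   7   4   2   1   0   1   1   1]
 [  1   1   1   2   5   2   8   2   1   5   1   9   6   5   7   3]
 [  1   1   1   1   1   4   1   1   0   3   3  19  12  15  19  10]
 [  3   4   2   2   1   9   4   2   2   1   5  18  14  15  18  15]
 [  7   9   7   8   6   9   4   8   7   6   4   5   7   6   
[... 580 characters left out ...]
   2   5   8   8   2   4   6]
 [  2   7   5   9   7   6   7   5   2   1   2   4   3   1   3   4]
 [  7   4   5  14   7   4   3   1   1   0   1   2   5   1   1   2]
 [  3   1   2   7   3   0   0   1   0   1   0   4  12   1   1   1]
 [  0   1   1   2   1   1   1   1   1   1   1   3   8   1   2   2]
 [  1   0   1   0   0   1   1   1   1   0   1   1   4   1   4   7]
 [  1   1   1   1   0   1   3   1   2   2   1   1   5   5   9   9]
 [  4   4   2   2   3   2   6   3   3   3   4   1   5   8  16   4]
 [  9  10   2   4   8   4   5   2   3   2   2   1   1  10  17   2]
 [  6   7   1   4   6   2   1   1   1   0   1   1   2   9  13   0]
 [  1   2   2   1   1   1   1   1   1   2   2   1   2   3   2   1]]
```

The finger now covers the bar at (259,190) without being hidden by it. So the tip is really about 30 mm higher than the reading implies, with x and y correct. Contact should be close.

Request:
carry_out([
  {"slide":[0,0,-0.005],"rotation":[0,0,0],"claw":-1},
  {"slide":[0,0,-0.005],"rotation":[0,0,0],"claw":-1},
  {"slide":[0,0,0],"rotation":[0,0,0],"claw":-1},
])

```text
time_s: 4.55
tool_pos: [501.4, -230.1, 184.1]
eef_rot: [[-0.999, -0.041, -0.0], [-0.041, 0.999, 0.0], [0.0, 0.0, -1.0]]
wrist_force: [-0.6, 0.2, -0.1]
finger_gap: -0.2
finger_force: 0.0
```

Request:
carry_out([
  {"slide":[0,0,-0.005],"rotation":[0,0,0],"claw":-1},
  {"slide":[0,0,-0.005],"rotation":[0,0,0],"claw":-1},
  {"slide":[0,0,0],"rotation":[0,0,0],"claw":-1},
])

```text
time_s: 4.85
tool_pos: [501.4, -230.1, 178.0]
eef_rot: [[-0.999, -0.041, -0.0], [-0.041, 0.999, 0.0], [0.0, 0.0, -1.0]]
wrist_force: [0.8, -0.6, 0.9]
finger_gap: -0.3
finger_force: 0.1
```

```bash
python3 - <<'E'
from h import *
for i in range(3):
    im=grab_frame('scene')[:,:,::-1];s=get_state();print(s['tool_pos'],s['wrist_force'])
cv2.imwrite('pics/s5.png',im)
cv2.imwrite('pics/s5c.png',np.hstack([cv2.resize(x[160:230,225:295],(400,400),interpolation=cv2.INTER_CUBIC) for x in (cv2.imread('pics/s1.png'),im)]))
E
```

```text
[ 501.38168993 -230.08977026  178.14107577] [-0.1658076   0.41328413 -0.26250724]
[ 501.40886958 -230.05176605  178.18069598] [ 0.2761687  -0.70018091  0.23686865]
[ 501.4478445  -230.07168092  178.27937921] [ 0.04650639 -0.23143426  0.54092076]
```

View pics/s5c.png

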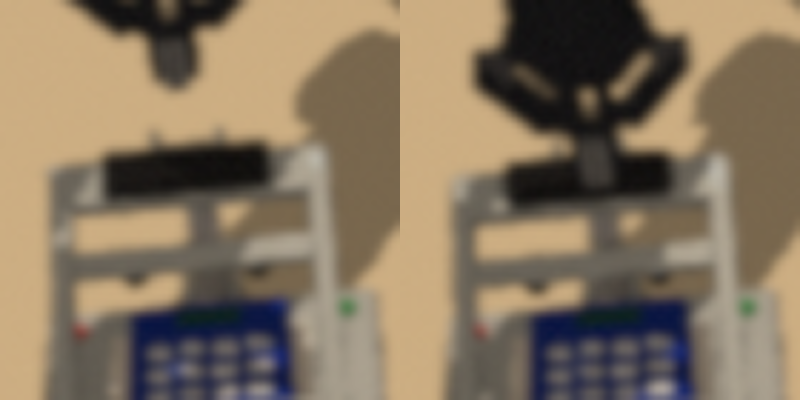

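The bar has dropped about 6 mm, so the finger is in contact and centred in y. Its tip sits about 7 mm toward the bar's front. I'll follow the arc down and drift rearward on the bar as I go.

Request:
carry_out([
  {"slide":[-0.001,-0.0005,-0.0065],"rotation":[0,0,0],"claw":-1},
  {"slide":[-0.001,-0.0005,-0.0065],"rotation":[0,0,0],"claw":-1},
  {"slide":[-0.001,-0.0005,-0.0065],"rotation":[0,0,0],"claw":-1},
  {"slide":[-0.001,-0.0005,-0.0065],"rotation":[0,0,0],"claw":-1},
  {"slide":[-0.001,-0.0005,-0.0065],"rotation":[0,0,0],"claw":-1},
  {"slide":[-0.001,-0.0005,-0.0065],"rotation":[0,0,0],"claw":-1},
  {"slide":[-0.001,-0.0005,-0.0065],"rotation":[0,0,0],"claw":-1},
  {"slide":[-0.001,-0.0005,-0.0065],"rotation":[0,0,0],"claw":-1},
  {"slide":[-0.001,-0.0005,-0.0065],"rotation":[0,0,0],"claw":-1},
  {"slide":[0,0,0],"rotation":[0,0,0],"claw":-1},
])

```text
time_s: 6.0
tool_pos: [495.8, -232.7, 143.0]
eef_rot: [[-0.999, -0.041, -0.001], [-0.041, 0.999, 0.001], [0.001, 0.001, -1.0]]
wrist_force: [-2.4, 2.1, 5.5]
finger_gap: -0.0
finger_force: 2.4
```

```bash
python3 - <<'E'
from h import *
F=[]
for i in range(4):
    im=grab_frame('scene')[:,:,::-1];s=get_state();F.append(s['wrist_force'])
print(s['tool_pos'],np.mean(F,0),s['moment'])
cv2.imwrite('pics/s6.png',im)
cv2.imwrite('pics/s6c.png',cv2.resize(im[150:240,210:330],(800,600),interpolation=cv2.INTER_CUBIC))
E
```

```text
[ 495.85381085 -232.74458766  143.34359899] [-2.53790139  1.31654595  4.89263755] [ 0.27238604  0.50339582 -0.01472434]
```

View pics/s6c.png

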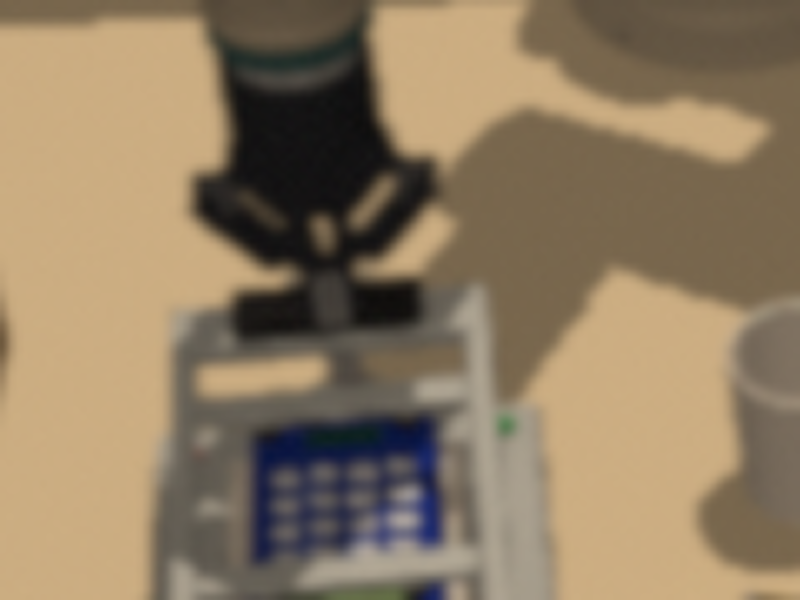

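The frame is about half-way down (5 N), and the finger is on the bar at (330,325), just rear of its middle. I'll keep following the arc.

Request:
carry_out([
  {"slide":[-0.002,0,-0.006],"rotation":[0,0,0],"claw":-1},
  {"slide":[-0.002,0,-0.006],"rotation":[0,0,0],"claw":-1},
  {"slide":[-0.0018,0,-0.006],"rotation":[0,0,0],"claw":-1},
  {"slide":[-0.0015,0,-0.006],"rotation":[0,0,0],"claw":-1},
  {"slide":[-0.0015,0,-0.006],"rotation":[0,0,0],"claw":-1},
  {"slide":[-0.0012,0,-0.006],"rotation":[0,0,0],"claw":-1},
  {"slide":[-0.001,0,-0.006],"rotation":[0,0,0],"claw":-1},
  {"slide":[-0.001,0,-0.006],"rotation":[0,0,0],"claw":-1},
  {"slide":[0,0,0],"rotation":[0,0,0],"claw":-1},
])

```text
time_s: 7.1
tool_pos: [490.4, -233.0, 117.9]
eef_rot: [[-0.999, -0.042, 0.005], [-0.042, 0.999, -0.002], [-0.005, -0.002, -1.0]]
wrist_force: [-3.1, 4.1, 18.4]
finger_gap: -0.0
finger_force: 9.1
```

Request:
carry_out([
  {"slide":[-0.001,0,-0.005],"rotation":[0,0,0],"claw":-1},
  {"slide":[-0.001,0,-0.005],"rotation":[0,0,0],"claw":-1},
  {"slide":[0,0,0],"rotation":[0,0,0],"claw":-1},
])

```text
time_s: 7.4
tool_pos: [489.2, -233.0, 110.2]
eef_rot: [[-0.999, -0.042, 0.005], [-0.042, 0.999, -0.001], [-0.005, -0.001, -1.0]]
wrist_force: [2.5, 1.1, 8.6]
finger_gap: -0.2
finger_force: 4.3
```

Request:
carry_out([
  {"slide":[-0.0005,0,-0.005],"rotation":[0,0,0],"claw":-1},
  {"slide":[0,0,0],"rotation":[0,0,0],"claw":-1},
])

```text
time_s: 7.6
tool_pos: [488.9, -233.0, 107.0]
eef_rot: [[-0.999, -0.042, 0.005], [-0.042, 0.999, -0.001], [-0.005, -0.001, -1.0]]
wrist_force: [2.4, 1.3, 8.3]
finger_gap: 0.2
finger_force: 4.4
```

Request:
carry_out([
  {"slide":[-0.0005,0,-0.004],"rotation":[0,0,0],"claw":-1},
  {"slide":[0,0,0],"rotation":[0,0,0],"claw":-1},
])

```text
time_s: 7.8
tool_pos: [488.7, -233.0, 104.8]
eef_rot: [[-0.999, -0.042, 0.005], [-0.042, 0.999, -0.001], [-0.005, -0.001, -1.0]]
wrist_force: [2.4, 2.6, 9.5]
finger_gap: -0.2
finger_force: 4.6
```

```bash
python3 - <<'E'
from h import *
F=[]
for i in range(4):
    im=grab_frame('scene')[:,:,::-1];s=get_state();F.append(s['wrist_force'])
print(s['tool_pos'],np.mean(F,0),s['moment'])
cv2.imwrite('pics/s7.png',im)
for f in(im,cv2.imread('pics/s1.png')):
    b=blob(f,(238,182,40,30),dark);print(b[0],b[1])
E
```

```text
[ 488.66041898 -233.00200423  104.82795905] [1.65410067 1.42448662 9.36579863] [ 0.29218837 -0.412164   -0.01661649]
[258.50250244 192.6071167 ] [[241.375      207.12499619]
 [241.375      181.625     ]
 [275.37499237 181.625     ]
 [275.37499237 207.12499619]]
[257.31286663 189.64105434] [[242.91767311 186.83215952]
 [271.2869072  184.59248066]
 [271.90579987 192.43177795]
 [243.53656387 194.67145634]]
```

Request:
carry_out([
  {"slide":[0,0,-0.005],"rotation":[0,0,0],"claw":-1},
  {"slide":[0,0,0],"rotation":[0,0,0],"claw":-1},
])

```text
time_s: 8.2
tool_pos: [488.4, -233.0, 101.7]
eef_rot: [[-0.999, -0.041, 0.004], [-0.041, 0.999, -0.001], [-0.004, -0.001, -1.0]]
wrist_force: [0.6, 1.7, 9.7]
finger_gap: -0.1
finger_force: 4.9
```

Request:
carry_out([
  {"slide":[0,0,-0.005],"rotation":[0,0,0],"claw":-1},
  {"slide":[0,0,0],"rotation":[0,0,0],"claw":-1},
])

```text
time_s: 8.4
tool_pos: [488.5, -233.1, 100.8]
eef_rot: [[-0.999, -0.041, 0.005], [-0.041, 0.999, -0.002], [-0.004, -0.002, -1.0]]
wrist_force: [-4.2, 4.9, 21.7]
finger_gap: -0.4
finger_force: 11.0
```

The force rose sharply at the stop, so the latch should have snapped about 6 mm earlier. I'll lift off and check.

Request:
carry_out([
  {"slide":[0,0,0.01],"rotation":[0,0,0],"claw":-1},
  {"slide":[0,0,0.01],"rotation":[0,0,0],"claw":-1},
  {"slide":[0,0,0.03],"rotation":[0,0,0],"claw":-1},
  {"slide":[0,0,0.06],"rotation":[0,0,0],"claw":-1},
  {"slide":[0,0,0.07],"rotation":[0,0,0],"claw":-1},
  {"slide":[0,0,0.07],"rotation":[0,0,0],"claw":-1},
  {"slide":[0,0,0],"rotation":[0,0,0],"claw":1},
])

```text
time_s: 9.1
tool_pos: [488.8, -233.9, 253.4]
eef_rot: [[-0.999, -0.041, 0.009], [-0.041, 0.999, -0.005], [-0.009, -0.006, -1.0]]
wrist_force: [0.1, -0.3, 0.5]
finger_gap: 13.6
finger_force: 0.0
```

```bash
python3 - <<'E'
from h import *
im=grab_frame('scene')[:,:,::-1];s=get_state();print(s['tool_pos'],s['wrist_force'])
cv2.imwrite('pics/s8.png',im)
b=blob(im,(238,192,42,22),dark);print(b,plane('scene',b[0],122))
cv2.imwrite('pics/s8c.png',cv2.resize(im[140:260,210:370],(800,600),interpolation=cv2.INTER_CUBIC))
E
```

```text
[ 488.01405829 -233.44780361  249.81566616] [ 0.48487529  0.72914405 -0.75215646]
(array([259.82253788, 202.49649621]), array([[245.39939308, 200.15548897],
       [272.98428726, 197.75680113],
       [273.57809448, 204.5855999 ],
       [245.99320221, 206.98428726]]), np.float64(165.0)) [ 484.32348543 -239.28912446  122.        ]
```

View pics/s8c.png

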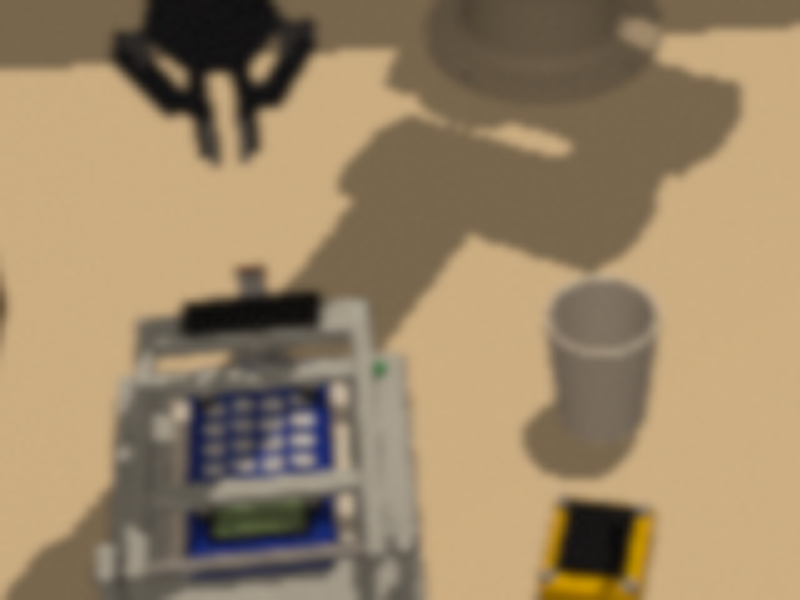

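The bar now sits at latched height: its row corresponds to z=122 and the hook shows behind it, so the latch holds. Next is the pose of the toggle.

```bash
python3 - <<'E'
from h import *
np.set_printoptions(precision=1,suppress=True)
s=cv2.imread('pics/scene0.png');t=cv2.imread('pics/top0.png')
rs=blob(s,(390,185,25,20),red);rt=blob(t,(238,185,20,20),red)
print('collar scene',plane('scene',rs[0],146),'top',plane('top',rt[0],146),rt[1],rs[1])
c=[plane('top',(210+(u-400)/5,155+v*65/300),85) for u,v in((520,72),(690,80),(498,272),(665,290))]
print(np.array(c),np.mean(c,0),[np.linalg.norm(c[0]-c[1]),np.linalg.norm(c[0]-c[2])])
E
```

```text
collar scene [536.  245.4 146. ] top [538.5 249.2 146. ] [[239.8 192.3]
 [246.  188.9]
 [250.8 197.6]
 [244.5 201. ]] [[394.4 202.3]
 [398.  192.7]
 [406.2 195.7]
 [402.5 205.4]]
[[630.9 301.4  85. ]
 [626.1 181.9  85. ]
 [478.2 312.2  85. ]
 [465.8 195.8  85. ]] [550.3 247.8  85. ] [np.float64(119.54893425048942), np.float64(153.15231616254772)]
```

Request:
carry_out([
  {"slide":[0.0077,0.073,0],"rotation":[0,0,-0.0034],"claw":1},
  {"slide":[0.0077,0.073,0],"rotation":[0,0,-0.0034],"claw":1},
  {"slide":[0.0077,0.073,0],"rotation":[0,0,-0.0034],"claw":1},
  {"slide":[0.0077,0.073,0],"rotation":[0,0,-0.0034],"claw":1},
  {"slide":[0.0077,0.073,0],"rotation":[0,0,-0.0034],"claw":1},
  {"slide":[0.0077,0.073,0],"rotation":[0,0,-0.0034],"claw":1},
  {"slide":[0.0077,0.073,0],"rotation":[0,0,-0.0034],"claw":1},
  {"slide":[0.0077,0.073,0],"rotation":[0,0,-0.0034],"claw":1},
  {"slide":[0.0077,0.073,0],"rotation":[0,0,-0.0034],"claw":1},
  {"slide":[0.0077,0.073,0],"rotation":[0,0,-0.0034],"claw":1},
  {"slide":[0.0077,0.073,0],"rotation":[0,0,-0.0034],"claw":1},
  {"slide":[0,0,0],"rotation":[0,0,0],"claw":1},
])

```text
time_s: 10.35
tool_pos: [536.7, 253.3, 243.6]
eef_rot: [[-0.997, 0.071, -0.005], [0.071, 0.997, -0.0], [0.005, -0.001, -1.0]]
wrist_force: [0.5, -0.3, -0.5]
finger_gap: 85.4
finger_force: 0.0
```

```bash
python3 - <<'E'
from h import *
np.set_printoptions(precision=3,suppress=True)
for i in range(4): im=grab_frame('scene')[:,:,::-1];s=get_state()
print(s['tool_pos'],s['eef_rot'])
cv2.imwrite('pics/s9.png',im)
a=cv2.imread('pics/scene0.png').astype(int)
d=(abs(a-im).max(2)>60).astype(np.uint8)
print('rows 150-200, cols 375-425 (each char = 1 px)')
for r in range(150,202): print(r,''.join('.#'[v] for v in d[r,375:430]))
def pr(P):
    c=C['scene'];p=c['mtx']@np.array(c['attitude']).T@(np.array(P,float)-c['xyz']);return (p[:2]/p[2]).round(1)
T=s['tool_pos'];y=s['eef_rot'][:,1]
for k in(-42.5,42.5):print(k,[pr(T+k*y+[0,0,z]) for z in(27,14,0)])
E
```

```text
[537.782 247.997 245.978] [[-0.997  0.077 -0.002]
 [ 0.077  0.997 -0.001]
 [ 0.002 -0.001 -1.   ]]
rows 150-200, cols 375-425 (each char = 1 px)
150 ..........########..###########################...#####
151 ..........#######...##########################.....####
152 ..........######...###########################......###
153 .........######...############################......###
154 .........######..##############################.....###
155 .........#######################################...####
156 .........##############################################
157 .........##############################..##############
158 .........################....#............#############
159 .........###############...................############
160 .........#############......................###########
161 .........###########........................###########
162 ...........########.........................#######....
163 .............######.........................######.....
164 .............#####..........................######.....
165 .............#####..........................#####..
[... 1615 characters left out ...]
########.
193 .....###################........######################.
194 ........###############........######################..
195 ............##########........#######################..
196 ..............########........######################...
197 ..................###..........#####################...
198 ...............................#####################...
199 .....................................###############...
200 ......................................#############....
201 .......................................############....
-42.5 [array([392.2, 170.7]), array([391.8, 173.9]), array([391.4, 177.2])]
42.5 [array([418.5, 170.5]), array([418. , 173.6]), array([417.4, 176.9])]
```

The fingertips show at about (391,171) and (420,171), which matches "reading + 25 mm" for open jaws. The tool is over the collar, so I'll descend to put the pads at the ball.

Request:
carry_out([
  {"slide":[0,0,-0.04],"rotation":[0,0,0],"claw":1},
  {"slide":[0,0,-0.04],"rotation":[0,0,0],"claw":1},
  {"slide":[0,0,-0.04],"rotation":[0,0,0],"claw":1},
  {"slide":[0,0,-0.04],"rotation":[0,0,0],"claw":1},
  {"slide":[0,0,-0.035],"rotation":[0,0,0],"claw":1},
  {"slide":[0,0,-0.02],"rotation":[0,0,0],"claw":1},
  {"slide":[0,0,-0.01],"rotation":[0,0,0],"claw":1},
  {"slide":[0,0,0],"rotation":[0,0,0],"claw":1},
  {"slide":[0,0,0],"rotation":[0,0,0],"claw":1},
])

```text
time_s: 11.45
tool_pos: [538.5, 248.9, 113.4]
eef_rot: [[-0.997, 0.077, 0.002], [0.077, 0.997, 0.001], [-0.002, 0.001, -1.0]]
wrist_force: [-0.1, -0.6, -0.7]
finger_gap: 85.4
finger_force: 0.0
```

```bash
python3 - <<'E'
from h import *
np.set_printoptions(precision=3,suppress=True)
for i in range(2): im=grab_frame('scene')[:,:,::-1];s=get_state()
print(s['tool_pos'],s['wrist_force'])
cv2.imwrite('pics/s10.png',im)
a=cv2.imread('pics/scene0.png').astype(int)
d=(abs(a-im).max(2)>45).astype(np.uint8)
for r in range(178,212): print(r,''.join('.#'[v] for v in d[r,375:430]))
r0=blob(im,(388,185,28,24),red);print(r0[0],r0[2])
E
```

```text
[538.505 249.112 113.554] [-0.699 -0.07  -0.596]
178 #######..##......#################################.....
179 #######..#########################################.....
180 #######.##########################################.....
181 ######..######...########################....#####.....
182 ######..#####....#######################......###..####
183 ######..####.....#######################..##..###..####
184 ######.####.....#######################..####..##..####
185 #####..###.....#########################..###..##..####
186 #####..###....##########################...##..##..####
187 #####..###...############################.....###..####
188 #####..###################.#######..#######..####..####
189 #####..################......####.....###########..####
190 .####..##############............###...##########..####
191 ..###..##########................####..##########..####
192 ...##...#######...######........######..#####.....#####
193 ....#.....####..########........######..####..########.
194 ...........##..#########......########..###..#########.
195 ..........###..########....
[... 314 characters left out ...]
..#########...
201 ...........###............................##########...
202 ........................................############...
203 ......##...............................############....
204 ......###...............................###########....
205 ......####................................########.....
206 .......####............................................
207 .......#####...........................................
208 .......######..........................................
209 .......#######.........................................
210 .......########........................................
211 .......########........................................
[399.843 199.431] 61.0625
```

Request:
carry_out([
  {"slide":[-0.002,-0.0035,-0.006],"rotation":[0,0,0],"claw":0},
  {"slide":[0,0,0],"rotation":[0,0,0],"claw":-0.1},
  {"slide":[0,0,0],"rotation":[0,0,0],"claw":-0.1},
  {"slide":[0,0,0],"rotation":[0,0,0],"claw":-1},
  {"slide":[0,0,0],"rotation":[0,0,0],"claw":-1},
  {"slide":[0,0,0],"rotation":[0,0,0],"claw":-1},
], squeeze=30)

```text
time_s: 12.15
tool_pos: [536.8, 248.6, 109.3]
eef_rot: [[-0.997, 0.075, 0.001], [0.075, 0.997, 0.003], [-0.001, 0.003, -1.0]]
wrist_force: [0.2, 6.7, 0.9]
finger_gap: 32.4
finger_force: 30.2
```

Request:
carry_out([
  {"slide":[0,0.0025,0],"rotation":[0,0,0],"claw":-1},
  {"slide":[0,0,0],"rotation":[0,0,0],"claw":-1},
  {"slide":[-0.001,0,0.0045],"rotation":[0,0,0],"claw":-1},
  {"slide":[-0.001,0,0.0045],"rotation":[0,0,0],"claw":-1},
  {"slide":[0,0,0],"rotation":[0,0,0],"claw":-1},
], squeeze=60)

```text
time_s: 12.65
tool_pos: [535.7, 248.8, 114.0]
eef_rot: [[-0.997, 0.076, 0.001], [0.076, 0.997, 0.001], [-0.001, 0.001, -1.0]]
wrist_force: [3.3, 4.4, -3.5]
finger_gap: 31.1
finger_force: 59.5
```

Request:
carry_out([
  {"slide":[-0.001,0,0.0045],"rotation":[0,0,0],"claw":-1},
  {"slide":[-0.001,0,0.0045],"rotation":[0,0,0],"claw":-1},
  {"slide":[0,0,0],"rotation":[0,0,0],"claw":-1},
])

```text
time_s: 12.95
tool_pos: [534.6, 248.8, 119.3]
eef_rot: [[-0.997, 0.076, 0.001], [0.076, 0.997, 0.001], [-0.001, 0.001, -1.0]]
wrist_force: [3.7, 5.1, -3.1]
finger_gap: 31.7
finger_force: 59.6
```

```bash
python3 - <<'E'
from h import *
im=grab_frame('scene')[:,:,::-1]
r0=blob(im,(388,180,28,28),red);print(r0[0],r0[1],r0[2])
i0=cv2.imread('pics/s10.png');r0=blob(i0,(388,180,28,28),red);print(r0[0],r0[1],r0[2])
b=blob(im,(238,192,42,22),dark);print('bar',b[0],plane('scene',b[0],122))
E
```

```text
[400.12292703 197.15008292] [[395.29500055 202.93499947]
 [397.06500053 190.54500008]
 [405.78000069 191.78999901]
 [404.01000023 204.1799984 ]] 75.375
[399.84301433 199.43078301] [[394.17794228 201.86323547]
 [399.77794075 193.06323624]
 [406.16764641 197.1294136 ]
 [400.56764793 205.92941284]] 61.0625
bar [259.6668397  202.67234219] [ 485.17840791 -239.80789121  122.        ]
```

Request:
carry_out([
  {"slide":[-0.0005,0,0.003],"rotation":[0,0,0],"claw":-1},
  {"slide":[0.005,-0.0004,0.001],"rotation":[0,0,0],"claw":-1},
  {"slide":[0.005,-0.0004,0.001],"rotation":[0,0,0],"claw":-1},
  {"slide":[0.005,-0.0004,0.0005],"rotation":[0,0,0],"claw":-1},
  {"slide":[0.005,-0.0004,0],"rotation":[0,0,0],"claw":-1},
  {"slide":[0,0,0],"rotation":[0,0,0],"claw":-1},
])

```text
time_s: 13.6
tool_pos: [544.8, 248.0, 121.1]
eef_rot: [[-0.997, 0.076, -0.004], [0.076, 0.997, 0.001], [0.004, 0.0, -1.0]]
wrist_force: [-2.4, 6.5, -4.5]
finger_gap: 31.4
finger_force: 59.6
```

Request:
carry_out([
  {"slide":[0.005,-0.0004,0],"rotation":[0,0,0],"claw":-1},
  {"slide":[0.005,-0.0004,0],"rotation":[0,0,0],"claw":-1},
  {"slide":[0.005,-0.0004,-0.0005],"rotation":[0,0,0],"claw":-1},
  {"slide":[0.005,-0.0004,-0.001],"rotation":[0,0,0],"claw":-1},
  {"slide":[0.005,-0.0004,-0.001],"rotation":[0,0,0],"claw":-1},
  {"slide":[0.005,-0.0004,-0.0005],"rotation":[0,0,0],"claw":-1},
  {"slide":[0,0,0],"rotation":[0,0,0],"claw":-1},
])

```text
time_s: 14.3
tool_pos: [563.3, 246.8, 119.5]
eef_rot: [[-0.997, 0.073, -0.003], [0.073, 0.997, 0.001], [0.003, 0.0, -1.0]]
wrist_force: [-0.2, 5.7, -4.7]
finger_gap: 30.1
finger_force: 61.0
```

Request:
carry_out([
  {"slide":[0.005,-0.0004,0],"rotation":[0,0,0],"claw":-1},
  {"slide":[0.005,-0.0004,0],"rotation":[0,0,0],"claw":-1},
  {"slide":[0,0,0],"rotation":[0,0,0],"claw":-1},
])

```text
time_s: 14.6
tool_pos: [570.0, 244.9, 120.6]
eef_rot: [[-0.997, 0.077, -0.001], [0.077, 0.997, -0.001], [0.001, -0.001, -1.0]]
wrist_force: [0.3, -0.4, 0.4]
finger_gap: -0.1
finger_force: 0.0
```

The grip slipped off near the end of the throw. I'll raise clear and see where the collar and lever are.

Request:
carry_out([
  {"slide":[0,0,0.03],"rotation":[0,0,0],"claw":-1},
  {"slide":[0,0,0.06],"rotation":[0,0,0],"claw":-1},
  {"slide":[0,0,0.06],"rotation":[0,0,0],"claw":-1},
  {"slide":[0,0,0.07],"rotation":[0,0,0],"claw":1},
  {"slide":[0,0,0],"rotation":[0,0,0],"claw":1},
])

```text
time_s: 15.1
tool_pos: [571.5, 245.8, 260.7]
eef_rot: [[-0.997, 0.077, 0.011], [0.077, 0.997, 0.004], [-0.01, 0.004, -1.0]]
wrist_force: [-0.6, -0.5, 1.0]
finger_gap: 28.7
finger_force: 0.0
```

```bash
python3 - <<'E'
from h import *
np.set_printoptions(precision=1,suppress=True)
im=grab_frame('scene')[:,:,::-1];s=get_state();print(s['tool_pos'])
cv2.imwrite('pics/s11.png',im)
a=cv2.imread('pics/scene0.png')
for i in(im,a):
    r=blob(i,(388,180,28,36),red);print('red',r[0],r[2],r[1])
    x=cv2.cvtColor(np.ascontiguousarray(i[182:218,388:416]),cv2.COLOR_BGR2HSV).astype(int);H,S,V=x[...,0],x[...,1],x[...,2]
    for k in range(36):print(182+k,''.join('R' if m else ('k' if v<60 else '.') for m,v in zip(red(H[k],S[k],V[k]),V[k])))
c=C['scene']
def pr(P):
    p=c['mtx']@np.array(c['attitude']).T@(np.array(P,float)-c['xyz']);return p[:2]/p[2]
for th in(-.22,0,.22):
  for l in(0,.014): 
    L=66+1000*l;print(th,l,pr(np.array([551+L*np.sin(th),248-.075*L*np.sin(th),80+L*np.cos(th)])),'knob',pr(np.array([551+102*np.sin(th),248-.075*102*np.sin(th),80+102*np.cos(th)])))
E
```

```text
[570.9 245.6 257. ]
red [400.  199.4] 63.4375 [[394.3 202. ]
 [399.4 192.9]
 [406.2 196.6]
 [401.1 205.8]]
182 ............................
183 ............................
184 ............................
185 ............................
186 ............................
187 ............................
188 ............................
189 ............kkk.............
190 .............kk.............
191 ............................
192 ............................
193 ............................
194 ............................
195 ...........RRRR.............
196 ...........RRRRR............
197 ..........RRRRRRR...........
198 .........RRRRRRRR...........
199 .........RRRRRRRR...........
200 ........RRRRRRRRR...........
201 .......RRRRRRRRR............
202 .......RRRRRRRRR............
203 .........RRRRR..............
204 ............................
205 ...........kkk..............
206 ....kkk...kkkk..............
207 ...kkkkk..kkkk..............
208 ...kkkkk..kkkk..............
209 ...kkkkk....kk..............
210 ...kkkkk....................
211 ....kkkk....................
212
[... 1016 characters left out ...]
.......................
205 ...........kkk..............
206 ....kkk...kkkk..............
207 ...kkkkk..kkkk..............
208 ...kkkkk..kkkk..............
209 ...kkkkk...kkk..............
210 ...kkkkk....................
211 ....kkkk....................
212 ....kkkk....................
213 ....kkkk....................
214 ....kkkk....kkk..kk.........
215 ....kkkkk.kkkkk.kkk.........
216 .....kkkkkkkkkkkkkk.........
217 .....kkkkkkkkkkkkkk.........
-0.22 0 [401.1 199.4] knob [402.  190.3]
-0.22 0.014 [401.4 195.9] knob [402.  190.3]
0 0 [401.7 202. ] knob [402.9 194.2]
0 0.014 [402.2 199. ] knob [402.9 194.2]
0.22 0 [402.2 205.3] knob [403.8 199.3]
0.22 0.014 [402.8 203. ] knob [403.8 199.3]
```

The lever is back at OFF with the collar down. It lagged in the upright grip and slipped out. Next time I'll use a lighter squeeze and lean the tool with the lever. First I'll check whether the 35 mm offset runs along the tool or along world z, by leaning at hover.

Request:
carry_out([
  {"slide":[0,0,0],"rotation":[0,0,0],"claw":1},
  {"slide":[0,0,0],"rotation":[0,0,0],"claw":1},
  {"slide":[0,0,0],"rotation":[0,0,0],"claw":1},
  {"slide":[0,0,0],"rotation":[0,0,0],"claw":1},
])

```text
time_s: 15.55
tool_pos: [569.8, 245.4, 251.9]
eef_rot: [[-0.997, 0.076, -0.002], [0.076, 0.997, -0.001], [0.002, -0.001, -1.0]]
wrist_force: [0.9, 0.9, 0.3]
finger_gap: 85.6
finger_force: 0.0
```

```bash
cat >> h.py <<'E'
def tips(z0=150,z1=200,c0=378,c1=435):
    im=grab_frame('scene')[:,:,::-1];s=get_state();a=cv2.imread('pics/scene0.png').astype(int)
    d=abs(a-im).max(2)[z0:z1,c0:c1]
    return im,s,d
def pr(P,n='scene'):
    c=C[n];p=c['mtx']@np.array(c['attitude']).T@(np.array(P,float)-c['xyz']);return (p[:2]/p[2]).round(1)
E
python3 - <<'E'
from h import *
im,s,d=tips();np.save('up.npy',d);print(s['tool_pos'],s['eef_rot'].round(3).tolist(),s['finger_gap'])
for r in range(10,38):print(150+r,' '.join('%3d'%v for v in d[r,8:20]),'|',' '.join('%3d'%v for v in d[r,36:52]))
E
```

```text
[569.80713653 245.4048664  252.14026193] [[-0.997, 0.076, -0.001], [0.076, 0.997, -0.0], [0.001, -0.001, -1.0]] 85.32737328553075
160 162 181 175 140 102  85  97 130 161 179 185 180 | 169 158 152 156 170 180 182 178 162 124  82  48  37  52  93 141
161 165 182 176 157 133 126 141 164 178 183 187 185 | 130 105  94 105 134 161 177 180 177 160 130 104  91 102 130 161
162 163 180 182 170 162 160 167 177 180 183 188 183 |  73  47  37  50  85 126 161 177 180 179 168 154 150 156 169 179
163 157 179 182 179 175 172 174 176 183 181 181 173 |  28  13   9  16  44  84 127 161 180 181 181 180 179 180 182 181
164 148 177 180 181 178 177 176 179 180 172 157 137 |   4   1   2   2  16  44  86 132 166 178 181 183 180 180 175 175
165 129 154 161 169 177 181 180 179 164 136 105  79 |   3   3   2   2   3  20  56 107 156 180 182 179 173 156 143 139
166  84  98 105 129 158 179 178 165 132  89  49  27 |   3   3   3   3   1  12  47 101 154 175 180 170 140 106  83  76
167  35  39  50  85 134 169 173 147 101  53  19   4 |   3   3   3   3   1  12  49 105 153 165 167 148 103  57  32  22
168   7   8  24  64 120 16
[... 1633 characters left out ...]
  86  86  87  86  86  87  84  70  47  29  28 |  86  86  87  87  87  86  86  86  85  86  86  84  81  77  68  60
183  85  87  86  86  86  86  84  78  57  29  12   9 |  87  88  86  86  87  88  88  87  86  87  87  86  87  85  83  82
184  86  85  86  87  86  86  80  62  36  16   7   4 |  87  86  86  87  86  87  86  86  87  86  86  85  86  86  86  87
185  86  85  87  86  86  84  72  44  20   8   3   3 |  88  85  87  86  86  87  87  86  85  87  86  87  87  85  87  86
186  86  87  87  86  87  84  67  36  13   5   3   3 |  87  85  86  87  85  87  87  86  86  87  86  87  87  87  87  87
187  87  86  86  86  86  79  58  30  10   3   3   4 |  86  86  86  87  86  87  86  87  85  87  86  86  87  86  88  85
```

Request:
carry_out([
  {"slide":[0,0,0],"rotation":[-0.0027,-0.035,0],"claw":1},
  {"slide":[0,0,0],"rotation":[-0.0027,-0.035,0],"claw":1},
  {"slide":[0,0,0],"rotation":[0,0,0],"claw":1},
  {"slide":[0,0,0],"rotation":[0,0,0],"claw":1},
])

```text
time_s: 16.0
tool_pos: [569.6, 245.6, 253.4]
eef_rot: [[-0.973, 0.076, 0.217], [0.074, 0.997, -0.016], [-0.217, 0.0, -0.976]]
wrist_force: [0.0, 0.7, 0.1]
finger_gap: 85.4
finger_force: 0.0
```

```bash
python3 - <<'E'
from h import *
im,s,d=tips();print(s['tool_pos'],s['eef_rot'].round(3).tolist())
for r in range(10,38):print(150+r,' '.join('%3d'%v for v in d[r,8:20]),'|',' '.join('%3d'%v for v in d[r,36:52]))
E
```

```text
[570.21391123 245.50097905 253.46932056] [[-0.973, 0.076, 0.217], [0.075, 0.997, -0.016], [-0.218, 0.0, -0.976]]
160 170 180 180 174 173 180 182 184 176 161 131  99 |   1   2   2   3  18  48  92 137 167 177 176 176 179 180 179 177
161 152 169 176 180 182 182 182 175 159 123  83  46 |   2   3   3   2   4  22  59 111 155 177 183 182 177 169 160 153
162 107 131 149 165 178 181 178 160 124  78  42  16 |   2   3   1   2   1  13  52 107 157 179 180 168 149 126 104  89
163  53  74  99 128 160 174 168 132  84  41  14   2 |   2   2   2   3   1  18  59 115 163 174 169 141 103  70  44  30
164  14  26  51  92 140 167 151 109  57  19   3   2 |   2   3   3   2   5  25  70 125 156 158 149 109  59  27  10   4
165   1  10  35  80 133 156 137  97  46  12   0   1 |   3   2   3   2   6  31  77 126 144 142 131  87  39   9   1   3
166   1   8  34  82 133 151 128  90  42  10   1   3 |   2   3   3   2   8  35  81 127 137 135 121  75  30   5   1   3
167   1   9  39  90 138 148 125  87  41  10   1   2 |   3   3   2   1  10  43  94 134 137 134 116  70  27   4   2   2
168   1  10  43  95 142 148 122  85  40   8
[... 1616 characters left out ...]
  86  86  87  85  86  87  82  70  46  28  27 |  86  86  86  86  86  87  86  87  85  86  87  84  81  77  68  60
183  86  86  86  86  86  86  84  78  56  30  12   8 |  86  87  86  87  86  87  87  86  86  86  86  86  86  86  83  82
184  86  85  86  86  87  86  79  61  37  16   7   3 |  86  86  86  86  86  86  86  86  85  86  86  85  86  86  85  86
185  87  85  87  86  87  84  72  44  19   7   3   3 |  88  85  86  86  86  86  88  86  85  86  86  87  86  85  86  86
186  86  87  87  85  87  83  66  36  12   5   3   3 |  87  85  86  86  85  86  86  86  86  86  86  87  86  87  85  85
187  87  87  85  86  86  79  57  29   9   3   3   3 |  86  86  86  86  86  86  86  87  85  86  86  86  86  86  87  85
```

Request:
carry_out([
  {"slide":[-0.0415,0.007,-0.0375],"rotation":[0,0,0],"claw":1},
  {"slide":[-0.0415,0.006,-0.0375],"rotation":[0,0,0],"claw":1},
  {"slide":[0,0,0],"rotation":[0,0,0],"claw":1},
  {"slide":[0.009,-0.0007,-0.04],"rotation":[0,0,0],"claw":1},
  {"slide":[0.009,-0.0007,-0.04],"rotation":[0,0,0],"claw":1},
  {"slide":[0.009,-0.0007,-0.04],"rotation":[0,0,0],"claw":1},
  {"slide":[0.0045,-0.0003,-0.02],"rotation":[0,0,0],"claw":1},
  {"slide":[0,0,0],"rotation":[0,0,0],"claw":1},
  {"slide":[0,0,0],"rotation":[0,0,0],"claw":1},
  {"slide":[0,0,0],"rotation":[0,0,0],"claw":1},
])

```text
time_s: 17.05
tool_pos: [540.0, 252.2, 125.9]
eef_rot: [[-0.972, 0.076, 0.221], [0.075, 0.997, -0.016], [-0.221, 0.001, -0.975]]
wrist_force: [-0.9, -0.1, -0.2]
finger_gap: 85.4
finger_force: 0.0
```

Request:
carry_out([
  {"slide":[0.0033,-0.0035,-0.0255],"rotation":[0,0,0],"claw":0.3},
  {"slide":[0,0,0],"rotation":[0,0,0],"claw":0},
  {"slide":[0,0,0],"rotation":[0,0,0],"claw":-0.1},
  {"slide":[0,0,0],"rotation":[0,0,0],"claw":-1},
  {"slide":[0,0,0],"rotation":[0,0,0],"claw":-1},
  {"slide":[0,0,0],"rotation":[0,0,0],"claw":-1},
], squeeze=25)

```text
time_s: 17.65
tool_pos: [541.7, 248.6, 110.4]
eef_rot: [[-0.972, 0.077, 0.22], [0.075, 0.997, -0.019], [-0.221, -0.002, -0.975]]
wrist_force: [-1.6, -6.6, 3.7]
finger_gap: 32.7
finger_force: 24.7
```

Request:
carry_out([
  {"slide":[0,-0.0022,0],"rotation":[0,0,0],"claw":-1},
  {"slide":[-0.0011,0,0.0049],"rotation":[0,0,0],"claw":-1},
  {"slide":[-0.0011,0,0.0049],"rotation":[0,0,0],"claw":-1},
  {"slide":[-0.0011,0,0.0049],"rotation":[0,0,0],"claw":-1},
  {"slide":[-0.0011,0,0.0049],"rotation":[0,0,0],"claw":-1},
  {"slide":[0,0,0],"rotation":[0,0,0],"claw":-1},
])

```text
time_s: 18.25
tool_pos: [538.7, 248.6, 120.9]
eef_rot: [[-0.973, 0.076, 0.219], [0.074, 0.997, -0.016], [-0.22, 0.0, -0.976]]
wrist_force: [5.4, 0.1, -2.8]
finger_gap: 32.9
finger_force: 25.2
```

```bash
python3 - <<'E'
from h import *
im=grab_frame('scene')[:,:,::-1];s=get_state();print(s['tool_pos'],s['wrist_force'],s['finger_gap'])
r0=blob(im,(388,180,28,28),red);print(r0[0],r0[2])
E
```

```text
[538.70906004 248.57727736 120.68032546] [ 5.493432    0.47589814 -3.2659891 ] 32.18515442001464
[400.16100161 197.0982502 ] 77.6875
```

Lifted about 10 mm with 3 N of pull, as the spring should give. Now I'll swing, leaning with the lever.

Request:
carry_out([
  {"slide":[0.0045,-0.0003,0.0007],"rotation":[0.001,0.014,0],"claw":-1},
  {"slide":[0.0045,-0.0003,0.0007],"rotation":[0.001,0.014,0],"claw":-1},
  {"slide":[0.0045,-0.0003,0.0005],"rotation":[0.001,0.014,0],"claw":-1},
  {"slide":[0.0045,-0.0003,0],"rotation":[0.001,0.014,0],"claw":-1},
  {"slide":[0.0045,-0.0003,0],"rotation":[0.001,0.014,0],"claw":-1},
  {"slide":[0,0,0],"rotation":[0,0,0],"claw":-1},
])

```text
time_s: 18.9
tool_pos: [552.0, 247.6, 120.4]
eef_rot: [[-0.997, 0.076, -0.003], [0.076, 0.997, -0.001], [0.003, -0.001, -1.0]]
wrist_force: [1.6, 2.0, -4.6]
finger_gap: 32.1
finger_force: 25.4
```

```bash
python3 - <<'E'
from h import *
im=grab_frame('scene')[:,:,::-1];s=get_state();print(s['tool_pos'],s['wrist_force'],s['finger_gap'])
r0=blob(im,(388,180,28,30),red);print(r0[0],r0[2])
E
```

```text
[551.56684371 247.67285711 120.42002361] [-1.41088135  1.01744968 -3.68766213] 32.86519589966732
[401.90193515 200.57400628] 59.75
```

The collar moved from row 197.1 to 200.6 (predicted +3.1 px), so it is following. I'll do the second half.

Request:
carry_out([
  {"slide":[0.0045,-0.0003,0],"rotation":[0.001,0.014,0],"claw":-1},
  {"slide":[0.0045,-0.0003,0],"rotation":[0.001,0.014,0],"claw":-1},
  {"slide":[0.0045,-0.0003,-0.0005],"rotation":[0.001,0.014,0],"claw":-1},
  {"slide":[0.0045,-0.0003,-0.0005],"rotation":[0.001,0.014,0],"claw":-1},
  {"slide":[0.0045,-0.0003,-0.0005],"rotation":[0.001,0.014,0],"claw":-1},
  {"slide":[0,0,0],"rotation":[0,0,0],"claw":-1},
])

```text
time_s: 19.55
tool_pos: [560.3, 247.1, 118.8]
eef_rot: [[-0.97, 0.073, -0.234], [0.072, 0.997, 0.012], [0.234, -0.005, -0.972]]
wrist_force: [-23.5, -0.8, 1.8]
finger_gap: 32.3
finger_force: 25.5
```

```bash
python3 - <<'E'
from h import *
im=grab_frame('scene')[:,:,::-1];s=get_state();print(s['tool_pos'],s['wrist_force'],s['finger_gap'])
r0=blob(im,(388,180,28,34),red);print(r0[0],r0[2])
E
```

```text
[560.33564607 247.07998946 118.98445993] [-20.63763015  -0.5865377    0.11917518] 32.82902849903675
[402.4265625 204.1725   ] 50.0
```

The lever is against its ON stop (Fx about -21 N) and the collar image is at row 204. I'll ease off, lower the collar along the lever, then release.

Request:
carry_out([
  {"slide":[-0.0045,0,0],"rotation":[0,0,0],"claw":-1},
  {"slide":[-0.001,0,-0.0045],"rotation":[0,0,0],"claw":-1},
  {"slide":[-0.001,0,-0.0045],"rotation":[0,0,0],"claw":-1},
  {"slide":[-0.001,0,-0.0045],"rotation":[0,0,0],"claw":-1},
  {"slide":[0,0,0],"rotation":[0,0,0],"claw":-1},
])

```text
time_s: 20.1
tool_pos: [558.5, 247.1, 111.6]
eef_rot: [[-0.972, 0.074, -0.223], [0.073, 0.997, 0.013], [0.223, -0.003, -0.975]]
wrist_force: [-6.3, 1.0, -1.3]
finger_gap: 32.4
finger_force: 25.6
```

Request:
carry_out([
  {"slide":[0,0,0],"rotation":[0,0,0],"claw":0.2},
  {"slide":[0,0,0],"rotation":[0,0,0],"claw":1},
  {"slide":[0,0,0],"rotation":[0,0,0],"claw":1},
  {"slide":[0,0,0],"rotation":[0,0,0],"claw":1},
  {"slide":[0,0,0],"rotation":[0,0,0],"claw":1},
])

```text
time_s: 20.6
tool_pos: [561.1, 246.6, 112.7]
eef_rot: [[-0.973, 0.076, -0.218], [0.075, 0.997, 0.014], [0.218, -0.002, -0.976]]
wrist_force: [0.5, 0.4, -0.4]
finger_gap: 85.5
finger_force: 0.0
```

Retract along the lever's axis and check.

Request:
carry_out([
  {"slide":[0.009,-0.0007,0.04],"rotation":[0,0,0],"claw":1},
  {"slide":[0.009,-0.0007,0.04],"rotation":[0,0,0],"claw":1},
  {"slide":[0.009,-0.0007,0.04],"rotation":[0,0,0],"claw":1},
  {"slide":[0.009,-0.0007,0.04],"rotation":[0,0,0],"claw":1},
  {"slide":[0,0,0.06],"rotation":[0,0,0],"claw":1},
  {"slide":[0,0,0.06],"rotation":[0,0,0],"claw":1},
  {"slide":[0,0,0],"rotation":[0,0,0],"claw":1},
  {"slide":[0,0,0],"rotation":[0,0,0],"claw":1},
])

```text
time_s: 21.4
tool_pos: [582.9, 245.0, 281.3]
eef_rot: [[-0.973, 0.076, -0.216], [0.074, 0.997, 0.015], [0.217, -0.001, -0.976]]
wrist_force: [-0.1, 0.1, -1.3]
finger_gap: 85.3
finger_force: 0.0
```

```bash
python3 - <<'E'
from h import *
im=grab_frame('scene')[:,:,::-1];s=get_state();print(s['tool_pos'],s['wrist_force'])
cv2.imwrite('pics/s12.png',im)
r0=blob(im,(388,180,28,36),red);print(r0)
x=cv2.cvtColor(np.ascontiguousarray(im[184:222,388:418]),cv2.COLOR_BGR2HSV).astype(int);H,S,V=x[...,0],x[...,1],x[...,2]
for k in range(38):print(184+k,''.join('R' if m else ('k' if v<60 else '.') for m,v in zip(red(H[k],S[k],V[k]),V[k])))
b=blob(im,(238,192,42,22),dark);print('bar',b[0],plane('scene',b[0],122))
E
```

```text
[582.53410542 244.88240744 279.71103731] [ 0.27896215  0.05300782 -0.18422621]
(array([400.5660299 , 204.41403654]), array([[392.70527601, 207.024086  ],
       [395.23050451, 198.60665512],
       [407.06536674, 202.15711212],
       [404.54013824, 210.574543  ]]), np.float64(75.25))
184 ..............................
185 ..............................
186 ..............................
187 ..............................
188 ..............................
189 ..............................
190 ..............................
191 ..............................
192 ..............................
193 ..............................
194 ..............................
195 ..............................
196 ..............................
197 ..............................
198 ..............kkk.............
199 ..............kkk.............
200 ........RRR....k..............
201 .......RRRRRRR................
202 .......RRRRRRR..RR............
203 ........RRRRRRRRRR............
204 .........RRRRRRRRRR...........
205 .........RRRRRRRRRR...........
206 ....kkk..RRRRRRRRR............
207 ...kkkk...RRRRRRRR............
208 ...kkkk....RRRRRRR............
209 ...kkkk......RR...............
210 ...kkkk....kk.................
211 ....kkkk...kkk................
212 ....kkkk...kkkk...............
213 ....kkkk.....kk...............
214 ....kkkk.....kk..kk...........
215 ....kkkkk.kkkkk.kkk...........
216 .....kkkkkkkkkkkkkk...........
217 .....kkkkkkkkkkkkkk...........
218 .....kkkkkkkkkkkkkk...........
219 .....kkkkkkkkkkkkkkk..........
220 .....kkkkkkkkkkkkkkk..........
221 .....kkkkkkkkkkkkkkk..........
bar [259.68310079 202.67154311] [ 485.17941302 -239.75104591  122.        ]
```

The knob is at row 199 (ON predicted 199.3) and the collar ball is centred near row 205.4 (predicted 205.3 when down, 203 when lifted). The bar hasn't moved from its latched place. Handing in.

```bash
python3 -c "
from station import *
print(close_job())"
```

```text
the job is handed in; nothing more can be done
None
```

The job is handed in: by the last camera check the hold-down frame is latched and the toggle is locked at ON with its collar down, though the first throw slipped back to OFF and had to be repeated; no verdict was returned.

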